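Wedge the rocking prototype case

ROBOT

A 7-joint arm with a two-finger parallel gripper is mounted at the origin on the work surface. World frame = base frame: x ahead of the robot, y to its left, z up, the work surface at z = 0. Lengths are in mm, angles in rad, forces in N, time in s.
With the tool pointing down it reaches from about 400 to 875 mm from the base axis. Payload 4.4 kg.
Tool frame: the origin (TCP) lies midway between the tips of the shut fingers; the grasp point (between the pads) lies 19 mm behind it; z points along the fingers, y is the line along which they close (so a half turn about z gives the same grasp; the last joint's range is limited). The gripper opens to 85 mm and grips with 20 to 120 N. Pads are 22 mm wide; open, the fingers measure 114 mm over their backs; the gripper's body (76 mm by 85 mm) begins 54 mm behind the grasp point. The pads swing forward as they close: fully open they stand 13 mm farther back than shut.
Start: joints at [-1.251, 0.628, 0.038, 1.517, -0.027, 0.996, -0.02], TCP at [244.573, 602.247, 231.313] pointing down, gripper open.
Joint ranges: [-3.06, 3.06], [-0.37, 2.12], [-1.25, 1.32], [0.18, 2.47], [-1.1, 4.24], [0.23, 1.98], [-2.94, 2.94]. Speed limits (rad/s): [2.57, 2.57, 3.14, 3.14, 3.14, 3.14, 3.14].

INTERFACE

Orientations are given as [roll, pitch, yaw] about the fixed x, y, z axes, in that order (R = Rz(yaw) Ry(pitch) Rx(roll)).
In Python, from cell import ctrl gives the robot as it stands.
- The arm moves only by the shell command python3 -m handwheel 'ROWS'. ROWS is JSON, a list of rows, each a list of 3 entries, a list of its own where there are three numbers: the turn, a rotation vector about the tool's x, y, z in degrees, then the shift along the tool's x, y, z in m, then the closure, from 0 (fully open) to 1 (shut). A call has 1 to 5 rows; each row shifts and turns the commanded pose from where the row before left it, along the tool's axes as they then stand; what a row does not reach is not made up. A row lasts 1/12 s, in which the tool goes at most 41.7 mm and 7.16 degrees, less where a joint would pass 70% of its speed; a pose out of reach is approached as far as the arm can. A call is refused whole if a number of a shift passes 0.0417 or a number of a turn 7.16, either way. A call with a gripper value outside its range is refused whole. The fingers move at their own pace and stop on an object; the grip force is fixed at half the most. Time passes only in rows, so rows that do not move let the fingers close. It gives the time, the measured TCP pose, the force, the opening and the grip force at its end, in the units of the state.
- ctrl.read_state(): the state, without advancing time (a new reading comes with each control period).
- ctrl.get_image(name): name is "side" or "top"; returns a dict with "pixels" (400x640x3 uint8, red, green, blue), "fx", "fy", "cx", "cy" (pixels), "pose" (4x4, takes a point from camera to world coordinates). Camera axes: x right, y up, looking along -z (the intrinsics and any distortion apply to the point x, -y, -z); pixel columns grow to the right and rows downward; lengths in mm; the calibration is good to about 2 mm. A picture is of the moment at which its call begins. There is no depth.
- ctrl.finish_job(): hands the job in; it is judged then, once.
The state is a dict: "clock": time; "qpos": joint angles; "qd": joint speeds; "tau": joint torques, N m; "eef_pos": TCP position; "tool_rot": TCP orientation; "force": force on the tool from outside, world axes, zero at the start; "torque": the same for the moment, N m; "width": finger opening in mm; "gripper_force": force on a finger pad.
Only numpy, scipy, OpenCV 4.12 (cv2) and the standard library are available. Lean on these libraries where they do the work, as an engineer would, in place of code of your own. Each camera call takes 0.05 s, during which the arm holds its last target. There are 200 camera calls.

TASK

The green prototype case rocks because the foot under its orange corner pad is too short. Without picking anything up, push the yellow wedge along the bench with the fingertips, thin end first, under that foot until the case no longer rocks, and prove it with the wedge in place by pressing down firmly on the orange pad (about 10 N) for a second. Then take the hand away: the case must stand level and about where it stood, the wedge snug under the foot, and the other things on the bench undisturbed.

Things in the scene. Friction and masses are not known exactly. Their poses are not given: they have to be found in the camera images.
- case: dark green case, 206 x 206 in plan, flat top 128 above the bench, about 2 kg, loose. Origin: centre of its plan at bench level; x, y square to its sides, z up; display on its +x side. Its body begins 28 above the bench, on four round feet 24 wide, 88 from the centre along x and y. Three carry it level; the one at the (+x,-y) corner hangs 5 to 9.5 clear, differing from run to run.
- pad: square orange pad, 44 x 44 x 6, fixed on top of the case by the short foot's corner, centre at (72,-72) in the case's x and y. Origin: centre of its underside; its top is 134 above the bench. Unwedged, a press of 3 to 5.5 N on it rocks the case by 0.03 to 0.08 rad onto the short foot, so the pad sinks 4 to 8; let go, the case falls back level.
- foot_tip (a point): lowest point of the short foot (orange, domed, radius 12), 88 from the case's centre along +x and -y. With the case level its height above the bench is the gap that the wedge must fill.
- wedge: yellow plastic wedge lying loose, 140 long, 46 wide, 0.12 kg, black bars near the heel, sloping evenly from an upright heel 18 high to a tip 2 thick. Origin: centre of its underside; +x points to the tip. It starts on the case's -y side, tip towards the foot (within 0.2 rad of the case's +y), 20 to 60 short of it. It slides with about 1 N; at the foot it takes 3 to 5 N, and pushed on it climbs and tilts the case.
- wedge_ramp (a point): centre of the wedge's sloping top face, 10 above its underside; its z axis is the outward normal of the slope, x runs down the slope to the tip, y across.
- tube_a: open stainless tube standing upright, 80 diameter, 160 tall, loose bystander; origin: centre of its underside
- tube_b: open stainless tube standing upright, 80 diameter, 130 tall, loose bystander; origin: centre of its underside
- heatsink: finned aluminium heat sink on a copper base, 60 x 60 x 40, loose bystander; origin: centre of its underside
- spool: spool of red filament with black flanges lying flat, 90 diameter, 50 tall, loose bystander; origin: centre of its underside
- driver: screwdriver lying on the bench, 180 long, loose bystander; origin: centre of its underside with it lying along its x
- meter: white hand-held meter with a blue dial, 130 x 70 x 30, loose bystander; origin: centre of its underside
- jar: jar with a blue cap, 60 diameter, 80 tall, loose bystander; origin: centre of its underside

How it is judged (in metres and radians):
On the way, in this order (a step that is already met when the one before it is completed fails the run):
1. the short foot stands over the wedge (x of foot_tip in the frame of wedge_ramp between -0.066 and 0.066 m and y of foot_tip in the frame of wedge_ramp between -0.022 and 0.022 m), for 0.1 s.
2. pressed on the orange pad with more than 6 N for 0.4 s, the case stays level within 0.015 rad, the wedge under its short foot (all of step 1 and angle between case's own z axis and vertical below 0.015 rad and contact force between the fingers and pad above 6 N), for 0.4 s.
At the end, for the whole second after the job is handed in: The short foot's tip stands over the wedge's slope (within 66 mm of its centre along it and 22 mm across) with less than 2.2 mm of clearance, the case is level within 0.015 rad, less than 30 mm from where it stood, the wedge flat on the bench, both at rest (all of step 1 and z of foot_tip in the frame of wedge_ramp below 0.0022 m and angle between case's own z axis and vertical below 0.015 rad and distance of case from where it was at the start of the episode below 0.03 m and height (world z) of wedge below 0.006 m and linear speed of each of case, wedge below 0.02 m/s); the robot touches nothing.
It fails at once if the wedge is lifted off the bench (12 mm) or tipped over (height (world z) of wedge above 0.012 m or angle between wedge's own z axis and vertical above 0.3 rad).
It fails at once if the case is lifted, tipped beyond 0.2 rad or shoved more than 40 mm (height (world z) of case above 0.02 m or angle between case's own z axis and vertical above 0.2 rad or distance of case from where it was at the start of the episode above 0.04 m).
It fails at once if another thing on the bench is moved more than 30 mm (distance of any of tube_a, tube_b, heatsink, spool, driver, meter, jar from where it was at the start of the episode above 0.03 m).
It also fails if it takes over 51 s, if anything falls off the work surface, if the arm or the gripper's body presses on something with over 40 N, if the wrist force passes 120 N, or if a joint passes its speed limit or range.

## Working session

There is one attempt and no reset: what is moved stays moved. The work goes in short steps, Python scripts to look and compute and a shell command to move; the robot and the scene stay as the last step left them, time stands still between calls to the robot, and variables do not carry over. Pictures are saved under pics/ and viewed, at most 10 in all, crops included, and the job is handed in when it is done.

```bash
mkdir -p pics; ls; python3 - <<'E'
from cell import ctrl
import cv2
s=ctrl.read_state()
print(s)
for n in ("top","side"):
    d=ctrl.get_image(n)
    cv2.imwrite(f"pics/{n}0.png",d["pixels"][:,:,::-1])
    print(n,d["fx"],d["fy"],d["cx"],d["cy"],d["pose"], [k for k in d])
E
```

```text
pics
{'clock': 0.0, 'qpos': array([-1.25080296,  0.6293494 ,  0.03842792,  1.51840821, -0.02698124,
        0.99631816, -0.01997796]), 'qd': array([-2.31579646e-03,  5.83877609e-04,  2.99894372e-04,  2.28733420e-04,
       -7.65735518e-05, -7.22957874e-04, -1.35745954e-03]), 'tau': array([-6.54337418e-04, -5.63398218e+01,  1.22545637e+00, -1.93438482e+01,
        1.08784102e-02,  1.05635799e-02,  2.00705671e-05]), 'eef_pos': array([244.31659786, 601.6295613 , 230.37387717]), 'tool_rot': array([-3.13962752e+00,  3.45991661e-05,  2.75584202e+00]), 'force': array([ 0.67245606, -0.82789039, -0.11970138]), 'torque': array([-0.05300441, -0.01460956, -0.01161781]), 'gripper_force': 0.0, 'width': 85.23998593053717}
top 505.8837989916425 505.8837989916425 323.6853201976169 206.64863615681566 [[ 2.79771678e-03  9.78301134e-01 -2.07169167e-01  2.03379927e+02]
 [-9.99990989e-01  3.39846972e-03  2.54398478e-03  7.97472079e+00]
 [ 3.19284133e-03  2.07160183e-01  9.78301827e-01  1.75965759e+03]
 [ 0.00000000e+00  0.00000000e+00  0.00000000e+00  1.00000000e+00]] ['pixels', 'fx', 'fy', 'cx', 'cy', 'pose']
side 449.2511138230317 449.2511138230317 323.0395136783687 195.14174331654468 [[ 7.85323341e-01  3.34369254e-01 -5.21022505e-01 -6.96441770e+01]
 [-6.18924197e-01  4.43273025e-01 -6.48414885e-01 -7.64575706e+02]
 [ 1.41452201e-02  8.31688780e-01  5.55061875e-01  7.66129304e+02]
 [ 0.00000000e+00  0.00000000e+00  0.00000000e+00  1.00000000e+00]] ['pixels', 'fx', 'fy', 'cx', 'cy', 'pose']
```

View pics/top0.png

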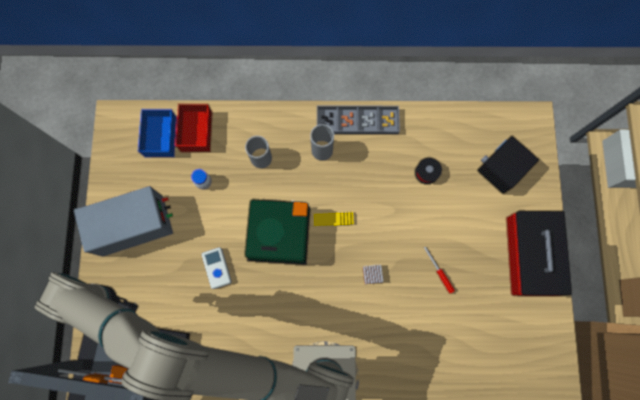

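View pics/side0.png

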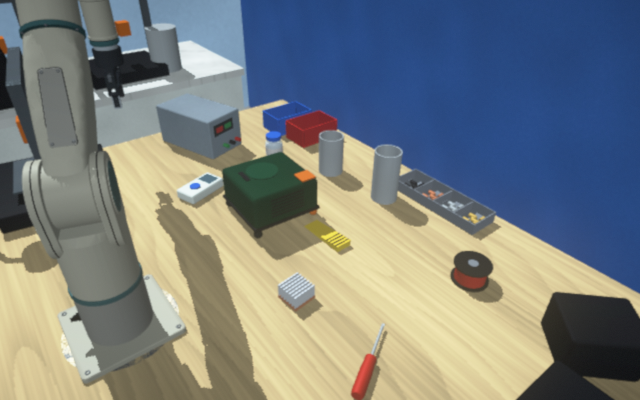

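Top view: image right is −y and up is +x. The case is around (278,231), the pad at (300,209), and the wedge spans (313..355,218) with its heel at right. The side view shows the wedge at (328,236) in free space. Next I measure them.

```bash
cat > h.py <<'E'
import numpy as np, cv2
from cell import ctrl
def ray(d,uv):
    uv=np.atleast_2d(np.float64(uv)); T=d["pose"]
    v=np.c_[(uv[:,0]-d["cx"])/d["fx"],-(uv[:,1]-d["cy"])/d["fy"],-np.ones(len(uv))]@T[:3,:3].T
    return T[:3,3],v
def onz(d,uv,z):
    o,v=ray(d,uv); return (o+v*((z-o[2])/v[:,2])[:,None])[:,:2]
def mask(d,lo,hi):
    m=cv2.inRange(cv2.cvtColor(d["pixels"],cv2.COLOR_RGB2HSV),lo,hi)
    n,l,st,_=cv2.connectedComponentsWithStats(m)
    return m,l,st
Y=((22,150,60),(32,255,255)); O=((5,180,120),(17,255,255)); G=((60,60,10),(90,255,110))
def blob(d,c,box):
    m=cv2.inRange(cv2.cvtColor(d["pixels"],cv2.COLOR_RGB2HSV),*c)
    k=np.zeros_like(m); x0,y0,x1,y1=box; k[y0:y1,x0:x1]=1; m=m*k
    return np.argwhere(m>0)[:,::-1]
E
python3 - <<'E'
from h import *
d=ctrl.get_image("top"); s=ctrl.get_image("side")
def rep(n,p):
    print(n,len(p),p.mean(0).round(1),p.min(0),p.max(0),cv2.minAreaRect(p.astype(np.float32)))
y=blob(d,Y,(305,190,375,240)); rep("wedge",y)
o=blob(d,O,(285,195,315,222)); rep("pad",o)
g=blob(d,G,(235,190,315,270)); rep("case",g)
rep("pad side",blob(s,O,(285,165,322,188))); rep("foot side", blob(s,O,(300,188,330,222))); ys=blob(s,Y,(300,215,360,256)); rep("wedge side",ys)
print("pad xy",onz(d,o.mean(0),134))
print("case rect", onz(d,cv2.boxPoints(cv2.minAreaRect(g.astype(np.float32))),128).round(1))
W=onz(d,y,10); r=cv2.minAreaRect(W.astype(np.float32)); print("wedge",r,cv2.boxPoints(r).round(0))
W=onz(s,ys,10); r=cv2.minAreaRect(W.astype(np.float32)); print("wedgeS",r,cv2.boxPoints(r).round(0))
a=cv2.resize(d["pixels"][185:275,235:365],None,fx=6,fy=6,interpolation=cv2.INTER_CUBIC)
cv2.imwrite("pics/topc.png",a[:,:,::-1])
a=cv2.resize(s["pixels"][145:255,215:365],None,fx=5,fy=5,interpolation=cv2.INTER_CUBIC)
cv2.imwrite("pics/sidec.png",a[:,:,::-1])
E
```

```text
wedge 530 [333.1 218.6] [313 212] [353 225] ((333.0, 218.5), (13.0, 40.0), 90.0)
pad 186 [299.6 208.7] [293 202] [307 215] ((300.0, 208.5), (13.0, 14.0), 90.0)
case 3247 [275.8 232.8] [246 200] [308 262] ((277.01519775390625, 231.2867889404297), (59.63378143310547, 60.13250732421875), 4.085616588592529)
pad side 114 [304.  175.5] [295 171] [313 180] ((304.0000305175781, 175.50003051757812), (8.538147926330566, 16.76007080078125), 71.56504821777344)<stdin>:4: RuntimeWarning: Mean of empty slice.
  ret = um.true_divide(
Traceback (most recent call last):
ValueError: zero-size array to reduction operation minimum which has no identity
```

```bash
python3 - <<'E'
from h import *
d=ctrl.get_image("top"); s=ctrl.get_image("side")
y=blob(d,Y,(305,190,375,240)); o=blob(d,O,(285,195,315,222)); g=blob(d,G,(235,190,315,270))
ys=blob(s,Y,(300,215,360,256)); 
print("pad xy",onz(d,o.mean(0),134), onz(s,blob(s,O,(285,165,322,188)).mean(0),132))
print("case rect", onz(d,cv2.boxPoints(cv2.minAreaRect(g.astype(np.float32))),128).round(1))
for n,c,p in (("T",d,y),("S",s,ys)):
    W=onz(c,p,10); r=cv2.minAreaRect(W.astype(np.float32)); print("wedge",n,len(p),r,cv2.boxPoints(r).round(0).tolist())
    q=p-p.mean(0)
W=onz(d,y,10)
for k in range(313,355,3):
    q=y[(y[:,0]>=k)&(y[:,0]<k+3)]; print(k,len(q),onz(d,q.mean(0),10).round(1)) if len(q) else 0
a=cv2.resize(d["pixels"][185:275,235:365],None,fx=4,fy=4,interpolation=cv2.INTER_CUBIC)
cv2.imwrite("pics/topc.png",a[:,:,::-1])
b=cv2.resize(s["pixels"][145:255,215:365],None,fx=4,fy=4,interpolation=cv2.INTER_CUBIC)
cv2.imwrite("pics/sidec.png",b[:,:,::-1])
E
```

```text
pad xy [[540.38036616  82.92106806]] [[543.79620632  83.23791235]]
case rect [[374.7 256.1]
 [573.  250.2]
 [560.7  53.5]
 [362.9  64.2]]
wedge T 529 ((531.452392578125, -29.56761932373047), (46.52061462402344, 141.04229736328125), 0.19702193140983582) [[508.0, 41.0], [508.0, -100.0], [555.0, -100.0], [554.0, 41.0]]
wedge S 515 ((533.1405639648438, -36.47997283935547), (51.64693069458008, 133.3240509033203), 3.9833502769470215) [[503.0, 28.0], [512.0, -105.0], [564.0, -101.0], [554.0, 32.0]]
313 31 [[531.1  36.5]]
316 39 [[529.4  26.8]]
319 39 [[529.4  16.3]]
322 39 [[529.5   5.7]]
325 39 [[529.5  -4.8]]
328 40 [[530.2 -15.5]]
331 41 [[530.8 -25.9]]
334 41 [[530.8 -36.6]]
337 42 [[531.4 -47.1]]
340 39 [[533.3 -57.6]]
343 37 [[532.2 -68.3]]
346 39 [[533.3 -78.7]]
349 39 [[533.4 -89.3]]
352 24 [[533.4 -97.9]]
```

View pics/sidec.png

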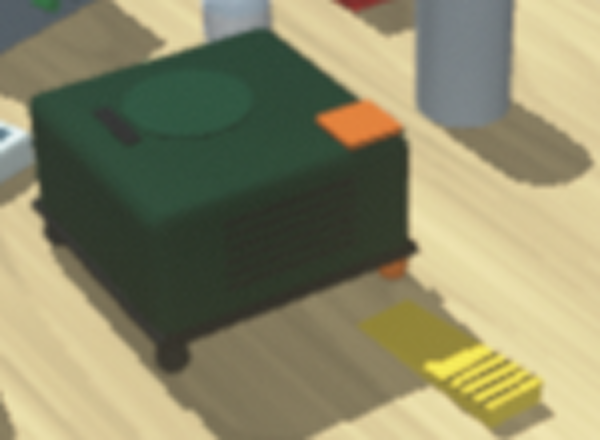

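View pics/topc.png

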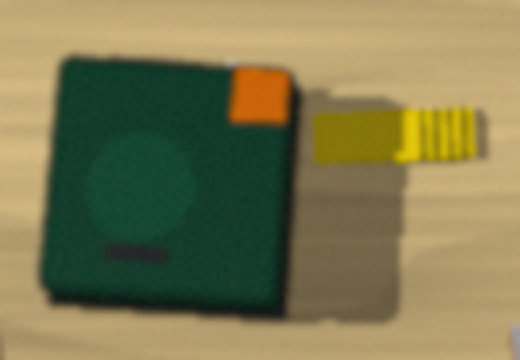

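The side crop shows the foot tip (orange) at about px (313.5,214.5), and the wedge lies fully clear of the case. The foot sits about 25 mm further +x than the wedge axis. I'll check the foot position while turning the tool square and shutting the fingers.

```bash
python3 - <<'E'
from h import *
s=ctrl.get_image("side"); o=blob(s,((3,150,60),(18,255,255)),(300,200,325,220)); print(len(o),o.min(0),o.max(0),o.mean(0))
print(onz(s,[313.5,214.5],7), onz(s,o.mean(0),14) if len(o) else 0)
E
R='x'
python3 -m handwheel '[[[0,0,6.8],[0,0,0],1],[[0,0,6.8],[0,0,0],1],[[0,0,6.8],[0,0,0],1],[[0,0,6.8],[0,0,0],1],[[0,0,6.8],[0,0,0],1]]'
python3 -m handwheel '[[[0,0,6.8],[0,0,0],1],[[0,0,6.8],[0,0,0],1],[[0,0,6.8],[0,0,0],1],[[0,0,6.8],[0,0,0],1],[[0,0,6.8],[0,0,0],1]]'
python3 -m handwheel '[[[0,0,0],[-0.035,0.02,0],1],[[0,0,0],[-0.035,0.02,0],1],[[0,0,0],[-0.035,0.02,0],1],[[0,0,0],[-0.035,0.02,0],1],[[0,0,0],[-0.035,0.02,0],1]]'
```

```text
18 [310 210] [315 213] [313.         211.77777778]
[[559.46106759  60.3699099 ]] [[560.48031469  64.09834567]]
clock: 0.77
eef_pos: [244.6, 602.2, 231.3]
tool_rot: [-3.142, -0.0, 2.157]
force: [0.0, -0.7, -0.5]
width: 25.6
gripper_force: 0.0
clock: 1.18
eef_pos: [244.4, 602.3, 231.3]
tool_rot: [-3.141, -0.0, 1.563]
force: [0.6, -0.1, -0.1]
width: 0.2
gripper_force: 0.0
clock: 1.6
eef_pos: [344.7, 425.5, 231.4]
tool_rot: [3.141, -0.0, 1.57]
force: [0.8, 0.3, 0.2]
width: -0.2
gripper_force: 0.0
```

```bash

python3 -m handwheel '[[[0,0,0],[-0.036,0.01,0],1],[[0,0,0],[-0.036,0.01,0],1],[[0,0,0],[-0.036,0.01,0],1],[[0,0,0],[-0.036,0.01,0],1],[[0,0,0],[-0.036,0.01,0],1]]' >/dev/null
python3 -m handwheel '[[[0,0,0],[-0.036,0.01,0],1],[[0,0,0],[-0.036,0.01,0],1],[[0,0,0],[-0.036,0.01,0],1],[[0,0,0],[-0.036,0.01,0],1],[[0,0,0],[-0.036,0.01,0],1]]' >/dev/null
python3 -m handwheel '[[[0,0,0],[-0.036,0.01,0],1],[[0,0,0],[-0.036,0.008,0],1],[[0,0,0],[-0.036,0.008,0],1],[[0,0,0],[0,0,0.03],1],[[0,0,0],[0,0,0.04],1]]'
python3 -m handwheel '[[[0,0,0],[0,0,0.04],1],[[0,0,0],[0,0,0.04],1],[[0,0,0],[0,0,0.03],1],[[0,0,0],[0,0,0.02],1],[[0,0,0],[0,0,0],1]]'
```

```text
clock: 2.85
eef_pos: [473.1, -44.4, 163.3]
tool_rot: [3.132, 0.001, 1.564]
force: [0.3, 0.8, -1.7]
width: 0.1
gripper_force: 0.0
clock: 3.27
eef_pos: [467.0, -41.0, 28.0]
tool_rot: [-3.135, -0.001, 1.568]
force: [-1.4, 0.1, -0.3]
width: 0.1
gripper_force: 0.0
```

```bash

python3 -m handwheel '[[[0,0,0],[-0.008,0,0.01],1],[[0,0,0],[0,0,0.012],1],[[0,0,0],[0,0.008,0],1],[[0,0,0],[0,0.008,0],1],[[0,0,0],[0,0,0],1]]'
python3 -m handwheel '[[[0,0,0],[0,0.006,0],1],[[0,0,0],[0,0.006,0],1],[[0,0,0],[0,0.006,0],1],[[0,0,0],[0,0.006,0],1],[[0,0,0],[0,0,0],1]]'
```

```text
clock: 3.68
eef_pos: [489.3, -49.0, 10.7]
tool_rot: [3.136, 0.001, 1.57]
force: [0.2, 0.8, 0.4]
width: -0.3
gripper_force: 0.0
clock: 4.1
eef_pos: [510.9, -49.1, 9.5]
tool_rot: [3.14, 0.0, 1.57]
force: [-0.2, -0.4, -0.9]
width: 0.4
gripper_force: 0.0
```

```bash
cat > w.py <<'E'
from h import *
s=ctrl.get_image("side"); d=ctrl.get_image("top")
for n,c,b in (("T",d,(305,190,375,240)),("S",s,(290,205,375,262))):
    p=blob(c,Y,b); W=onz(c,p,10); r=cv2.minAreaRect(W.astype(np.float32)); print("wedge",n,len(p),np.round(r[0],1),np.round(r[1],1),round(r[2],1))
    print("  mean",W.mean(0).round(1), "edge x by y bin:",[(int(y0),int(W[(abs(W[:,1]-y0)<6)][:,0].min()),int(W[(abs(W[:,1]-y0)<6)][:,0].max())) for y0 in range(-90,80,30) if (abs(W[:,1]-y0)<6).any()])
E
python3 w.py
```

```text
wedge T 8 [524.5 -96.3] [7.5 7.7] 45.3
  mean [524.5 -96.3] edge x by y bin: [(-90, 522, 526)]
wedge S 217 [541.1 -36.3] [ 52.  132.7] 2.3
  mean [541.4 -64.6] edge x by y bin: [(-90, 517, 567), (-60, 518, 565), (-30, 544, 560), (0, 514, 515), (30, 513, 538)]
```

```bash

python3 -m handwheel '[[[0,0,0],[0,-0.002,0],1],[[0,0,0],[0,0,0.005],1],[[0,0,0],[0,0.005,0],1],[[0,0,0],[0,0.006,0],1],[[0,0,0],[0,0.005,0],1]]'
python3 -m handwheel '[[[0,0,0],[0,0,0],1],[[0,0,0],[0,-0.02,0],1],[[0,0,0],[0,-0.035,0],1],[[0,0,0],[-0.04,-0.03,0],1],[[0,0,0],[-0.04,-0.02,0],1]]'
python3 -m handwheel '[[[0,0,0],[-0.04,0,0],1],[[0,0,0],[-0.03,0,0],1],[[0,0,0],[0,0,0],1]]'
python3 w.py; python3 - <<'E'
from h import *
d=ctrl.get_image("top");b=cv2.resize(d["pixels"][150:300,240:440],None,fx=3,fy=3);cv2.imwrite("pics/t2.png",b[:,:,::-1])
E
```

```text
clock: 4.62
eef_pos: [521.4, -49.4, 3.9]
tool_rot: [-3.138, -0.001, 1.568]
force: [-2.2, -0.5, 1.0]
width: -0.1
gripper_force: 1.1
clock: 5.03
eef_pos: [441.0, -89.2, 3.7]
tool_rot: [-3.137, -0.006, 1.575]
force: [2.3, -0.8, -0.1]
width: -0.0
gripper_force: 0.0
clock: 5.28
eef_pos: [442.6, -171.6, 4.3]
tool_rot: [3.141, 0.007, 1.56]
force: [0.6, -0.5, 0.1]
width: 0.0
gripper_force: 0.0
wedge T 124 [549.2  23.4] [46.7 35.3] 0.2
  mean [549.9  25.1] edge x by y bin: [(0, 565, 572), (30, 525, 568)]
wedge S 45 [558.4 -30.5] [ 23.9 134.9] 23.8
  mean [551.8 -13.9] edge x by y bin: [(-90, 581, 591), (0, 529, 529), (30, 526, 546)]
```

View pics/t2.png

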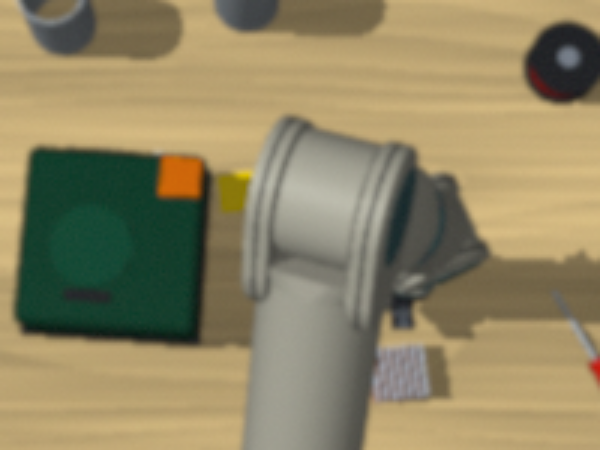

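```bash

python3 -m handwheel '[[[0,0,0],[-0.0,0.02,-0.04],1],[[0,0,0],[-0.03,0.03,-0.03],1],[[0,0,0],[-0.035,0.02,0],1],[[0,0,0],[-0.04,0,0],1],[[0,0,0],[-0.04,0,0],1]]'
python3 -m handwheel '[[[0,0,0],[-0.04,0,0],1],[[0,0,0],[-0.04,0,0],1],[[0,0,0],[-0.03,0,0],1],[[0,0,0],[0,0,0],1]]'
python3 w.py; python3 - <<'E'
from h import *
d=ctrl.get_image("top");b=cv2.resize(d["pixels"][185:275,235:385],None,fx=4,fy=4,interpolation=cv2.INTER_CUBIC)
d=ctrl.get_image("side");c=cv2.resize(d["pixels"][165:265,235:385],None,fx=4,fy=4,interpolation=cv2.INTER_CUBIC)
cv2.imwrite("pics/t3.png",cv2.resize(np.vstack([b,c]),None,fx=.75,fy=.75)[:,:,::-1])
E
```

```text
clock: 5.85
eef_pos: [507.8, -299.9, 64.7]
tool_rot: [-3.141, -0.003, 1.577]
force: [0.3, 0.3, -0.9]
width: 0.1
gripper_force: 0.0
clock: 6.18
eef_pos: [503.1, -419.1, 64.7]
tool_rot: [-3.139, 0.005, 1.565]
force: [-0.4, -1.8, 0.6]
width: 0.3
gripper_force: 0.0
wedge T 538 [555.3 -28.5] [ 48.8 143.8] 6.6
  mean [554.8 -28.6] edge x by y bin: [(-90, 540, 583), (-60, 536, 580), (-30, 533, 579), (0, 529, 576), (30, 525, 568)]
wedge S 506 [559.1 -33.8] [ 53.6 133.2] 6.6
  mean [556.  -37.2] edge x by y bin: [(-90, 539, 591), (-60, 535, 585), (-30, 532, 579), (0, 529, 573), (30, 526, 563)]
```

View pics/t3.png

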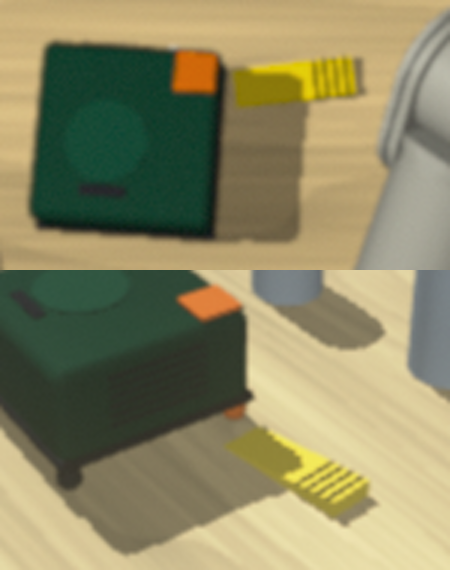

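The wedge is at about (555,−28) with its heel at (561,−98), heading 0.1 rad towards −x. The foot is at about (557,65), so pushing straight along +y with the tool turned to match the heel puts the foot near the wedge's axis.

```bash

python3 -m handwheel '[[[0,0,0],[0.036,0.007,0],1],[[0,0,0],[0.036,0.007,0],1],[[0,0,0],[0.036,0.007,0],1],[[0,0,0],[0.036,0.007,0],1],[[0,0,0],[0.036,0.007,0],1]]'
python3 -m handwheel '[[[0,0,0],[0.036,0.008,0],1],[[0,0,0],[0.036,0.008,0],1],[[0,0,0],[0.02,0.008,0.01],1],[[0,0,-5.7],[0,0,0.02],1],[[0,0,0],[0,0,0.01],1]]'
python3 -m handwheel '[[[0,0,0],[0,0,0.01],1],[[0,0,0],[0,0,0.007],1],[[0,0,0],[0,0,0],1]]'
```

```text
clock: 6.8
eef_pos: [540.2, -227.0, 64.5]
tool_rot: [-3.138, -0.005, 1.572]
force: [-0.4, -0.3, 1.1]
width: -0.0
gripper_force: 0.0
clock: 7.22
eef_pos: [563.8, -133.8, 23.4]
tool_rot: [-3.138, -0.006, 1.679]
force: [-0.5, -0.2, -0.7]
width: -0.2
gripper_force: 0.0
clock: 7.47
eef_pos: [562.4, -140.4, 6.6]
tool_rot: [-3.136, -0.003, 1.666]
force: [-0.2, -0.5, 1.2]
width: -0.0
gripper_force: 0.0
```

```bash

python3 -m handwheel '[[[0,0,0],[0.012,0.001,0],1],[[0,0,0],[0.012,0.001,0],1],[[0,0,0],[0.008,0.001,0],1],[[0,0,0],[0.008,0.001,0],1],[[0,0,0],[0.008,0.001,0],1]]'
python3 -m handwheel '[[[0,0,0],[0.007,0.001,0],1],[[0,0,0],[0.007,0.001,0],1],[[0,0,0],[0.007,0.001,0],1],[[0,0,0],[0.006,0.001,0],1],[[0,0,0],[0,0,0],1]]'
python3 w.py; python3 - <<'E'
from h import *
d=ctrl.get_image("side");c=cv2.resize(d["pixels"][165:265,235:385],None,fx=4,fy=4,interpolation=cv2.INTER_CUBIC)
cv2.imwrite("pics/t4.png",c[:,:,::-1])
E
```

```text
clock: 7.88
eef_pos: [564.4, -90.4, 8.3]
tool_rot: [-3.14, -0.002, 1.67]
force: [-0.1, -0.5, -0.8]
width: 0.1
gripper_force: 0.5
clock: 8.3
eef_pos: [565.6, -62.4, 8.0]
tool_rot: [-3.139, -0.004, 1.671]
force: [-0.3, -0.5, -0.8]
width: -0.2
gripper_force: 0.0
wedge T 104 [553.  -23.3] [30.3 61.8] 7.4
  mean [550.6 -28.5] edge x by y bin: [(-60, 544, 554), (-30, 540, 569), (0, 536, 543)]
wedge S 324 [555.8  11.5] [ 46.2 128.6] 7.3
  mean [550.5  15. ] edge x by y bin: [(-60, 543, 543), (-30, 537, 573), (0, 533, 567), (30, 530, 576), (60, 526, 569)]
```

View pics/t4.png

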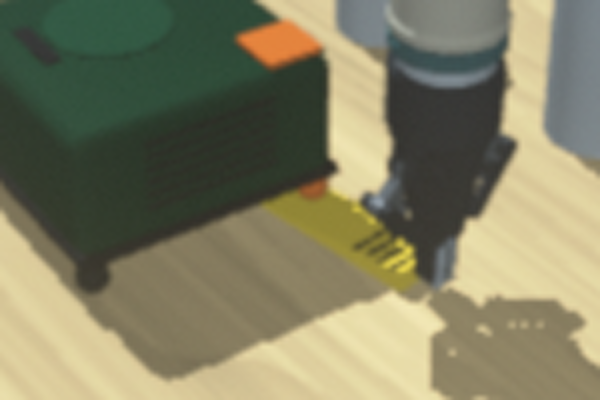

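The wedge's tip is now under the foot (orange foot at crop (314,188), between the wedge's edges). I keep pushing in smaller steps and watch the force.

```bash

python3 -m handwheel '[[[0,0,0],[0.005,0.001,0],1],[[0,0,0],[0.004,0.001,0],1]]' | grep -E 'eef|force'
python3 -m handwheel '[[[0,0,0],[0.004,0.001,0],1]]' | grep -E 'eef|force:'
python3 -m handwheel '[[[0,0,0],[0.004,0.001,0],1]]' | grep -E 'eef|force:'
python3 -m handwheel '[[[0,0,0],[0.004,0.001,0],1]]' | grep -E 'eef|force:'
```

```text
eef_pos: [566.5, -55.9, 8.0]
force: [0.5, -4.4, -0.1]
gripper_force: 2.1
eef_pos: [567.5, -53.0, 8.1]
force: [0.6, -6.5, -1.6]
gripper_force: 3.6
eef_pos: [568.4, -50.5, 8.3]
force: [0.4, -10.2, -1.0]
gripper_force: 5.0
eef_pos: [569.4, -47.8, 8.4]
force: [1.8, -10.2, -2.7]
gripper_force: 5.2
```

```bash
python3 - <<'E'
from h import *
d=ctrl.get_image("top"); s=ctrl.get_image("side")
o=blob(d,O,(285,195,315,222)); g=blob(d,G,(235,190,315,270)); p=blob(s,O,(285,165,322,188))
print(len(o),o.mean(0),len(p),p.mean(0),len(g),g.mean(0)); print("pad",onz(d,o.mean(0),134),onz(s,p.mean(0),132))
b=cv2.resize(s["pixels"][165:250,275:365],None,fx=6,fy=6,interpolation=cv2.INTER_CUBIC)
cv2.imwrite("pics/t5.png",b[:,:,::-1])
E
```

```text
0 [nan nan] 115 [304.09565217 174.66086957] 466 [258.26180258 244.90343348]
pad [[nan nan]] [[546.61320352  86.3171763 ]]<stdin>:4: RuntimeWarning: Mean of empty slice.
  ret = um.true_divide(
```

View pics/t5.png

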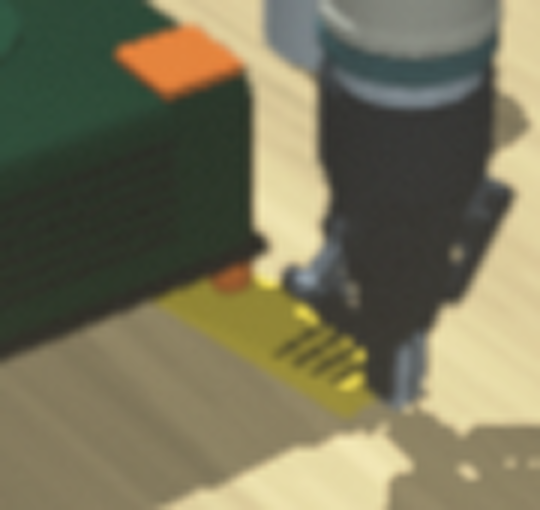

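```bash

python3 -m handwheel '[[[0,0,0],[-0.01,0,0],1],[[0,0,0],[-0.03,0,0],1],[[0,0,0],[-0.04,0,-0.02],1],[[0,0,5.7],[-0.04,0,-0.04],1],[[0,0,0],[-0.04,0,-0.04],1]]' | grep eef
python3 -m handwheel '[[[0,0,0],[-0.04,0,-0.04],1],[[0,0,0],[-0.04,0,-0.04],1],[[0,0,0],[-0.04,0,0],1],[[0,0,0],[-0.04,0,0],1],[[0,0,0],[0,0,0],1]]' | grep -E 'eef|clock'
python3 w.py; python3 - <<'E'
from h import *
d=ctrl.get_image("top"); s=ctrl.get_image("side")
o=blob(d,O,(285,195,315,222)); g=blob(d,G,(235,190,315,270)); p=blob(s,O,(285,165,322,188))
print(len(o),o.mean(0),len(p),p.mean(0),len(g),g.mean(0)); print("pad",onz(d,o.mean(0),134),onz(s,p.mean(0),132))
b=cv2.resize(d["pixels"][185:275,235:385],None,fx=4,fy=4,interpolation=cv2.INTER_CUBIC)
c=cv2.resize(s["pixels"][165:265,235:385],None,fx=4,fy=4,interpolation=cv2.INTER_CUBIC)
cv2.imwrite("pics/t6.png",cv2.resize(np.vstack([b,c]),None,fx=.75,fy=.75)[:,:,::-1])
E
```

```text
eef_pos: [578.6, -179.6, 85.4]
clock: 9.8
eef_pos: [576.1, -328.9, 145.7]
wedge T 167 [558.3  34.1] [45.4 54.4] 84.9
  mean [559.   35.1] edge x by y bin: [(30, 536, 583), (60, 532, 576)]
wedge S 333 [563.3  22. ] [ 54.2 117.5] 8.6
  mean [560.4  18.4] edge x by y bin: [(-30, 544, 592), (0, 538, 591), (30, 535, 585), (60, 532, 576)]
182 [298.89010989 207.95054945] 113 [304.14159292 174.61061947] 3247 [275.34616569 232.37788728]
pad [[542.98482344  85.12434619]] [[546.86986824  86.45567329]]
```

View pics/t6.png

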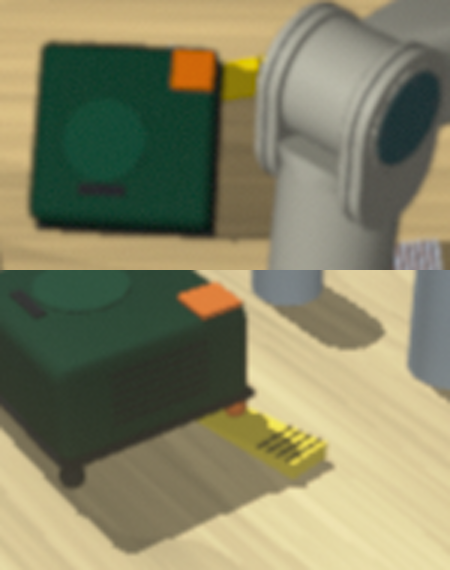

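```bash

python3 -m handwheel '[[[0,0,0],[0.02,0,-0.035],1],[[0,0,0],[0.036,-0.003,-0.02],1],[[0,0,0],[0.036,-0.003,0],1],[[0,0,0],[0.036,-0.003,0],1],[[0,0,0],[0.036,-0.003,0],1]]' | grep eef
python3 -m handwheel '[[[0,0,0],[0.036,-0.003,0],1],[[0,0,0],[0.036,-0.003,0],1],[[0,0,0],[0.036,-0.003,0],1],[[0,0,0],[0.036,-0.003,0],1],[[0,0,0],[0.036,-0.003,0],1]]' | grep -E 'eef|clock'
python3 -m handwheel '[[[0,0,0],[0.036,-0.003,0],1],[[0,0,0],[0.02,-0.003,0],1],[[0,0,0],[0,0,0.02],1],[[0,0,0],[0,0,0],1],[[0,0,0],[0,0,0],1]]' | grep -E 'eef|clock|force:'
```

```text
eef_pos: [567.2, -149.7, 199.4]
clock: 10.83
eef_pos: [551.4, 30.4, 199.5]
clock: 11.25
eef_pos: [545.1, 83.5, 179.2]
force: [0.6, -0.1, -0.2]
gripper_force: 0.0
```

Over the pad; I go down slowly while watching the force.

```bash

python3 -m handwheel '[[[0,0,0],[0,-0.002,0.02],1],[[0,0,0],[0.001,0,0.012],1],[[0,0,0],[0,0,0.006],1],[[0,0,0],[0,0,0],1]]' | grep -E 'eef|clock|force:'
python3 -m handwheel '[[[0,0,0],[0,0,0.003],1],[[0,0,0],[0,0,0.002],1],[[0,0,0],[0,0,0.002],1],[[0,0,0],[0,0,0],1]]' | grep -E 'eef|clock|force:'
```

```text
clock: 11.58
eef_pos: [543.7, 82.8, 140.9]
force: [-0.0, -1.2, -0.3]
gripper_force: 0.0
clock: 11.92
eef_pos: [544.6, 83.1, 134.9]
force: [0.1, 0.9, -0.5]
gripper_force: 0.0
```

```bash
for i in 1; do
python3 -m handwheel '[[[0,0,0],[0,0,0.002],1],[[0,0,0],[0,0,0],1]]' | grep -E 'eef|force:'
python3 -m handwheel '[[[0,0,0],[0,0,0.002],1],[[0,0,0],[0,0,0],1]]' | grep -E 'eef|force:'
python3 -m handwheel '[[[0,0,0],[0,0,0.002],1],[[0,0,0],[0,0,0],1]]' | grep -E 'eef|force:'; done
```

```text
eef_pos: [545.0, 83.1, 134.0]
force: [-2.6, -0.2, 8.1]
gripper_force: 4.0
eef_pos: [545.1, 83.0, 133.7]
force: [-5.9, -0.2, 22.3]
gripper_force: 11.5
eef_pos: [545.3, 83.0, 133.5]
force: [-9.4, 1.7, 38.0]
gripper_force: 19.1
```

It is firm: the pad doesn't sink even at 38 N. I ease back to about 10–12 N and hold.

```bash

python3 -m handwheel '[[[0,0,0],[0,0,-0.002],1],[[0,0,0],[0,0,-0.0013],1],[[0,0,0],[0,0,0],1],[[0,0,0],[0,0,0],1]]' | grep -E 'eef|force:'
python3 -m handwheel '[[[0,0,0],[0,0,0],1],[[0,0,0],[0,0,0],1],[[0,0,0],[0,0,0],1],[[0,0,0],[0,0,0],1],[[0,0,0],[0,0,0],1]]' | grep -E 'eef|force:'
python3 -m handwheel '[[[0,0,0],[0,0,0],1],[[0,0,0],[0,0,0],1],[[0,0,0],[0,0,0],1],[[0,0,0],[0,0,0],1],[[0,0,0],[0,0,0],1]]' | grep -E 'eef|force:'
python3 -m handwheel '[[[0,0,0],[0,0,0],1],[[0,0,0],[0,0,0],1],[[0,0,0],[0,0,0],1],[[0,0,0],[0,0,0],1]]' | grep -E 'eef|force:'
python3 - <<'E'
from h import *
s=ctrl.get_image("side"); p=blob(s,O,(285,165,322,188)); print(len(p),p.mean(0))
E
```

```text
eef_pos: [545.0, 83.1, 133.9]
force: [-4.2, 0.4, 13.2]
gripper_force: 6.3
eef_pos: [545.0, 83.1, 133.9]
force: [-2.3, 0.4, 12.6]
gripper_force: 6.3
eef_pos: [545.0, 83.1, 133.9]
force: [-2.1, -0.7, 12.5]
gripper_force: 6.3
eef_pos: [545.0, 83.1, 133.9]
force: [-2.1, -0.3, 12.8]
gripper_force: 6.3
40 [302.1  175.65]
```

```bash

python3 -m handwheel '[[[0,0,0],[0,0,-0.004],1],[[0,0,0],[0,0,-0.01],1],[[0,0,0],[0,0,-0.03],1],[[0,0,0],[0,0,-0.04],1],[[0,0,0],[-0.04,0,-0.01],1]]' | grep eef
python3 -m handwheel '[[[0,0,0],[-0.036,0,0],1],[[0,0,0],[-0.036,0,0],1],[[0,0,0],[-0.036,0,0],1],[[0,0,0],[-0.036,0,0],1],[[0,0,0],[-0.036,0,0],1]]' | grep -E 'eef'
python3 -m handwheel '[[[0,0,0],[-0.036,0,0],1],[[0,0,0],[-0.036,0,0],1],[[0,0,0],[-0.036,0,0],1],[[0,0,0],[-0.036,0,0],1],[[0,0,0],[-0.036,0,0],1]]' | grep -E 'eef'
python3 -m handwheel '[[[0,0,0],[-0.036,0,0],1],[[0,0,0],[-0.036,0,0],1],[[0,0,0],[0,0,0],1],[[0,0,0],[0,0,0],1]]' | grep -E 'eef|clock|force:'
python3 w.py; python3 - <<'E'
from h import *
d=ctrl.get_image("top"); s=ctrl.get_image("side")
o=blob(d,O,(285,195,315,222)); g=blob(d,G,(235,190,315,270)); p=blob(s,O,(285,165,322,188))
print(len(o),o.mean(0),len(p),p.mean(0),len(g),g.mean(0)); print("pad",onz(d,o.mean(0),134),onz(s,p.mean(0),132))
c=cv2.resize(s["pixels"][100:320,180:480],None,fx=2.5,fy=2.5,interpolation=cv2.INTER_CUBIC)
cv2.imwrite("pics/t7.png",c[:,:,::-1])
E
```

```text
eef_pos: [547.8, 52.2, 230.0]
eef_pos: [544.3, -138.6, 226.4]
eef_pos: [543.9, -318.8, 225.9]
clock: 15.55
eef_pos: [542.3, -392.2, 225.5]
force: [-0.3, 1.0, 0.4]
gripper_force: 0.0
wedge T 356 [562.1  12.3] [48.7 97.8] 8.1
  mean [561.7  10.6] edge x by y bin: [(-30, 543, 590), (0, 540, 587), (30, 536, 583), (60, 532, 576)]
wedge S 338 [563.7  21.8] [ 54.3 117.6] 8.0
  mean [560.4  17.7] edge x by y bin: [(-30, 544, 592), (0, 538, 591), (30, 535, 585), (60, 532, 576)]
182 [298.89010989 207.95054945] 116 [304.14655172 174.68103448] 3252 [275.32318573 232.41205412]
pad [[542.98482344  85.12434619]] [[546.66126908  86.14821375]]
```

View pics/t7.png

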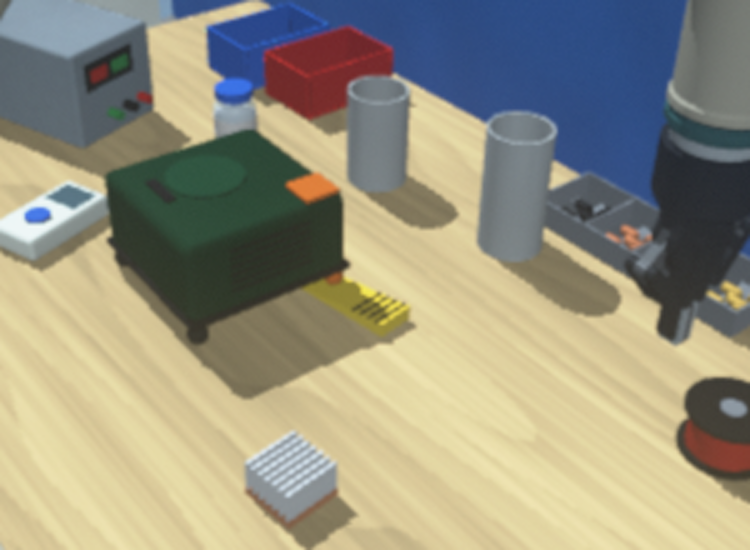

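The case stands level about 3 mm from its start, with the wedge under the foot. The hand is clear and the other things are where they were.

```bash
python3 -c "
from cell import ctrl
print(ctrl.finish_job())"
```

```text
the job is handed in; nothing more can be done
None
```

The job is handed in: the wedge is under the short foot, and the case held firm when I pressed the pad at about 12.5 N for over a second, after a brief overshoot to 38 N. The case ended about 3 mm from where it stood, and the other things in view look undisturbed; the judge gave no verdict.

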